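Find the stripped bearing-cap bolt and hold its cap open

ROBOT

A 6-joint arm with a two-finger parallel gripper is mounted at the origin on the work surface. World frame = base frame: x ahead of the robot, y to its left, z up, the work surface at z = 0. Lengths are in m, angles in rad, forces in N, time in s.
With the tool pointing down it reaches from about 0.4 to 0.925 m from the base axis. Payload 12.5 kg.
Tool frame: the origin (TCP) lies midway between the tips of the shut fingers; the grasp point (between the pads) lies 19 mm behind it (arm.grasp_offset is the distance from the TCP to the grasp point, in m); z points along the fingers, y is the line along which they close (so a half turn about z gives the same grasp; the last joint's range is limited). The gripper opens to 95 mm and grips with 3 to 60 N. Pads are 20 mm wide; open, the fingers measure 119 mm over their backs; the gripper's body (75 mm by 180 mm) begins 59 mm behind the grasp point.
Start: joints at [1.204, 0.491, 1.559, -0, 1.092, -0.106], TCP at [0.161, 0.604, 0.215] pointing down, gripper open.
Joint ranges: [-3.1, 3.1], [-0.84, 2.19], [0.05, 2.79], [-1.13, 4.28], [0.06, 2.93], [-2.69, 2.69]. Speed limits (rad/s): [2.22, 2.22, 2.79, 3.14, 3.14, 3.14].

INTERFACE

Orientations are given as a unit quaternion [w, x, y, z].
In Python, from cell import arm gives the robot as it stands.
- The arm moves only by the tool jog_arm, never from a script. Its argument "rows" is text: rows parted by semicolons, each of 5 numbers parted by spaces: the finger opening in mm, from 0 to 95.1, then the shift along the tool's x, y, z in mm, then the turn about the tool's z in degrees. In form: gripper dx dy dz turn; .... A call has 1 to 12 rows; each row is the pose to reach, as a shift and turn from the pose commanded when the call began, along the tool's axes at that moment; what a row does not reach only later rows make up. A row lasts 1/12 s, in which the tool goes at most 41.7 mm and 7.16 degrees, less where a joint would pass 70% of its speed; a pose out of reach is approached as far as the arm can. A call with a gripper value outside its range is refused whole. The fingers move at their own pace and stop on an object; "squeeze" is the grip in N (left out, the last holds). Time passes only in rows, so rows that repeat a pose let the fingers close. It gives the time, the measured TCP pose, the force, the opening and the grip force at its end, in the units of the state.
- arm.observe(): the state, without advancing time (a new reading comes with each control period).
- arm.grab_frame(name): name is "side" or "top"; returns the picture (400x640x3 uint8, red, green, blue); there is no depth.
- arm.calibration(name): a dict with "intrinsics" (3x3 intrinsics, pixels), "pose" (4x4, takes a point from camera to world coordinates). Camera axes: x right, y down, z forward; pixel columns grow to the right and rows downward; lengths in m; the calibration is good to about 2 mm. A picture is of the moment at which its call begins. calibration takes no time and is no camera call.
- arm.job_done(): hands the job in; it is judged then, once.
The state is a dict: "t": time; "joint_pos": joint angles; "qvel": joint speeds; "effort": joint torques, N m; "position": TCP position; "eef_rot": TCP orientation; "contact_force": force on the tool from outside, world axes, zero at the start; "wrist_torque": the same for the moment, N m; "grip_width": opening from 0.0 (shut) to 1.0 (fully open); "grasp_force": force on a finger pad.
Only numpy, scipy, OpenCV 4.12 (cv2) and the standard library are available. Lean on these libraries where they do the work, as an engineer would, in place of code of your own. Each camera call takes 0.05 s, during which the arm holds its last target. There are 200 camera calls.

TASK

One of the three bolts on the spindle carrier has stripped its thread: tap the head of each with the fingers, firmly enough that a loose one drops, in turn from left to right as the robot sees them. Then lift the cap whose bolt sank about 45 degrees open and finish while still holding it open and still, for inspection of the seat below. Leave the other two caps shut and everything else on the bench where it is.

Things in the scene. Friction and masses are not known exactly. Their poses are not given: they have to be found in the camera images.
- carrier: Green cast base 135 (x) by 270 (y) by 22 mm, fixed, with a 30 mm steel spindle along y through three bearings 85 mm apart. Origin: centre of its underside; y along the spindle to the robot's left, -x to the robot (turned up to 25 degrees). On each bearing a grey arched cap: hinge on the far side (+x), one bolt through its near end, beyond it an upright lifting tab on the robot's side.
- head_left (a point): Centre of the top of the left bolt's head (as the robot sees it; left is +y of the carrier). Steel head 19 mm across on a 22 mm flange, top 84 mm above the bench, standing 8 mm proud of its cap on its shank. All three look alike; a sound bolt does not yield to a tap, the stripped one slides down 6 mm under about 2 N and stays down; tap with 4 to 15 N.
- tab_left (a point): Grasp point on the left cap's lifting tab: a grey upright plate 10 mm thick (carrier's y), 26 mm long (x), this point 12 mm below its top edge, 84 mm above the bench while shut, 50 mm to -x of the bolt's axis. Free for 70 mm on either side; the tab ends 30 mm below this point, nothing under it down to the bench. Axes turn with the cap.
- hinge_left (a point): Hinge axis (along the carrier's y) of the left cap, at its middle, 58 mm above the bench; the tab's point lies 142 mm to -x and 26 mm above it in the cap's axes.
- cap_left (a joint): Opening angle of the left cap, rad: 0 shut, positive as the tab rises, stop at 1.3. The cap weighs about 0.25 kg, swings freely and falls shut when let go.
- bolt_left (a joint): How far the left bolt has sunk into its cap, m: 0 at the start for all three; the stripped one stays at 0.006 once tapped down, a sound one stays at 0.
- head_middle (a point): Centre of the top of the middle bolt's head (as the robot sees it; left is +y of the carrier). Steel head 19 mm across on a 22 mm flange, top 84 mm above the bench, standing 8 mm proud of its cap on its shank. All three look alike; a sound bolt does not yield to a tap, the stripped one slides down 6 mm under about 2 N and stays down; tap with 4 to 15 N.
- tab_middle (a point): Grasp point on the middle cap's lifting tab: a grey upright plate 10 mm thick (carrier's y), 26 mm long (x), this point 12 mm below its top edge, 84 mm above the bench while shut, 50 mm to -x of the bolt's axis. Free for 70 mm on either side; the tab ends 30 mm below this point, nothing under it down to the bench. Axes turn with the cap.
- hinge_middle (a point): Hinge axis (along the carrier's y) of the middle cap, at its middle, 58 mm above the bench; the tab's point lies 142 mm to -x and 26 mm above it in the cap's axes.
- cap_middle (a joint): Opening angle of the middle cap, rad: 0 shut, positive as the tab rises, stop at 1.3. The cap weighs about 0.25 kg, swings freely and falls shut when let go.
- bolt_middle (a joint): How far the middle bolt has sunk into its cap, m: 0 at the start for all three; the stripped one stays at 0.006 once tapped down, a sound one stays at 0.
- head_right (a point): Centre of the top of the right bolt's head (as the robot sees it; left is +y of the carrier). Steel head 19 mm across on a 22 mm flange, top 84 mm above the bench, standing 8 mm proud of its cap on its shank. All three look alike; a sound bolt does not yield to a tap, the stripped one slides down 6 mm under about 2 N and stays down; tap with 4 to 15 N.
- tab_right (a point): Grasp point on the right cap's lifting tab: a grey upright plate 10 mm thick (carrier's y), 26 mm long (x), this point 12 mm below its top edge, 84 mm above the bench while shut, 50 mm to -x of the bolt's axis. Free for 70 mm on either side; the tab ends 30 mm below this point, nothing under it down to the bench. Axes turn with the cap.
- hinge_right (a point): Hinge axis (along the carrier's y) of the right cap, at its middle, 58 mm above the bench; the tab's point lies 142 mm to -x and 26 mm above it in the cap's axes.
- cap_right (a joint): Opening angle of the right cap, rad: 0 shut, positive as the tab rises, stop at 1.3. The cap weighs about 0.25 kg, swings freely and falls shut when let go.
- bolt_right (a joint): How far the right bolt has sunk into its cap, m: 0 at the start for all three; the stripped one stays at 0.006 once tapped down, a sound one stays at 0.
- spare_nut: Loose steel ring nut, 22 mm across, 10 mm high, on the carrier's base between two caps. Bystander; origin: centre of its underside.
- wrench: Loose steel wrench lying beyond the carrier. Bystander.
- screwdriver: Loose screwdriver lying on the bench to the left. Bystander.
- oil_tin: Loose closed aluminium tin, 60 mm across, 100 mm high, to the left. Bystander; origin: centre of its underside.
- bearing_ring: Loose steel bearing ring, 62 mm across, 16 mm high, to the right. Bystander; origin: centre of its underside.
- parts_cup: Loose dark steel cup, 70 mm across, 55 mm high, to the right. Bystander; origin: centre of its underside.

How it is judged:
On the way, in this order (a step that is already met when the one before it is completed fails the run):
1. the left bolt is tapped from above with the fingers ((contact force between the fingers and bolt_left above 3 N or value of joint bolt_left above 0.004 m)), for 0.02 s.
2. the middle bolt is tapped from above with the fingers ((contact force between the fingers and bolt_middle above 3 N or value of joint bolt_middle above 0.004 m)), for 0.02 s.
3. the right bolt is tapped from above with the fingers ((contact force between the fingers and bolt_right above 3 N or value of joint bolt_right above 0.004 m)), for 0.02 s.
4. the cap of the bolt that sank is lifted by the fingers (((value of joint bolt_left above 0.004 m and value of joint cap_left above 0.5 rad and contact force between the fingers and cap_left above 0.3 N and velocity of joint cap_left between -0.15 and 0.15 rad/s and value of joint each of cap_middle, cap_right below 0.05 rad) or (value of joint bolt_middle above 0.004 m and value of joint cap_middle above 0.5 rad and contact force between the fingers and cap_middle above 0.3 N and velocity of joint cap_middle between -0.15 and 0.15 rad/s and value of joint each of cap_left, cap_right below 0.05 rad) or (value of joint bolt_right above 0.004 m and value of joint cap_right above 0.5 rad and contact force between the fingers and cap_right above 0.3 N and velocity of joint cap_right between -0.15 and 0.15 rad/s and value of joint each of cap_left, cap_middle below 0.05 rad))), for 0.2 s.
At the end, for the whole second after the job is handed in: The cap whose bolt has sunk (more than 4 mm) stands open by more than 0.6 rad (34 degrees), is touched by the fingers (over 0.3 N) and still (under 0.15 rad/s); the other two caps are shut (under 0.05 rad) (((value of joint bolt_left above 0.004 m and value of joint cap_left above 0.6 rad and contact force between the fingers and cap_left above 0.3 N and velocity of joint cap_left between -0.15 and 0.15 rad/s and value of joint each of cap_middle, cap_right below 0.05 rad) or (value of joint bolt_middle above 0.004 m and value of joint cap_middle above 0.6 rad and contact force between the fingers and cap_middle above 0.3 N and velocity of joint cap_middle between -0.15 and 0.15 rad/s and value of joint each of cap_left, cap_right below 0.05 rad) or (value of joint bolt_right above 0.004 m and value of joint cap_right above 0.6 rad and contact force between the fingers and cap_right above 0.3 N and velocity of joint cap_right between -0.15 and 0.15 rad/s and value of joint each of cap_left, cap_middle below 0.05 rad))); the arm keeps its last pose, push and grip.
It fails at once if a cap is lifted though its bolt has not sunk ((value of joint cap_left above 0.12 rad and value of joint bolt_left below 0.003 m) or (value of joint cap_middle above 0.12 rad and value of joint bolt_middle below 0.003 m) or (value of joint cap_right above 0.12 rad and value of joint bolt_right below 0.003 m)).
It fails at once if a loose thing on the bench (nut, wrench, screwdriver, tin, ring, cup) is moved by more than 30 mm (distance of any of spare_nut, wrench, screwdriver, oil_tin, bearing_ring, parts_cup from where it was at the start of the episode above 0.03 m).
It also fails if it takes over 51 s, if anything falls off the work surface, if the arm or the gripper's body presses on something with over 40 N, if the wrist force passes 120 N, or if a joint passes its speed limit or range.

## Working session

There is one attempt and no reset: what is moved stays moved. The work goes in short steps, Python scripts to look and compute and a tool call to move; the robot and the scene stay as the last step left them, time stands still between calls to the robot, and variables do not carry over. Pictures are saved under pics/ and viewed, at most 10 in all, crops included, and the job is handed in when it is done.

Besides the shell and the picture viewer there is one more tool, called after ">>>" by a JSON object that holds its "method" and its "body", one argument or row to a line. jog_arm: Moves the arm, as the interface text tells. Its arguments: {"type":"object","properties":{"rows":{"type":"string"},"squeeze":{"type":"number"}},"required":["rows"]}

```bash
mkdir -p pics
python3 - <<'E'
from cell import arm
import cv2, numpy as np
s=arm.observe(); print(s['t'],s['position'],s['eef_rot'],s['grip_width'],arm.grasp_offset)
for n in('top','side'):
    f=arm.grab_frame(n); cv2.imwrite(f'pics/{n}0.png',f[:,:,::-1]); c=arm.calibration(n); print(n,np.round(c['intrinsics'],1).tolist(),np.round(c['pose'],3).tolist())
E
```

```text
0.0 [0.16105082 0.60363745 0.21406786] [-1.05550558e-04  1.30027904e-01  9.91510180e-01 -5.43333726e-04] 1.0016576873048881 0.0188
top [[433.8, 0.0, 321.4], [0.0, 433.8, 201.5], [0.0, 0.0, 1.0]] [[-0.035, -0.976, 0.214, 0.358], [-0.999, 0.033, -0.013, 0.009], [0.006, -0.215, -0.977, 1.071], [0.0, 0.0, 0.0, 1.0]]
side [[372.8, 0.0, 317.1], [0.0, 372.8, 205.3], [0.0, 0.0, 1.0]] [[0.835, -0.366, 0.411, 0.215], [-0.55, -0.548, 0.63, -0.537], [-0.006, -0.752, -0.659, 0.652], [0.0, 0.0, 0.0, 1.0]]
```

View pics/top0.png

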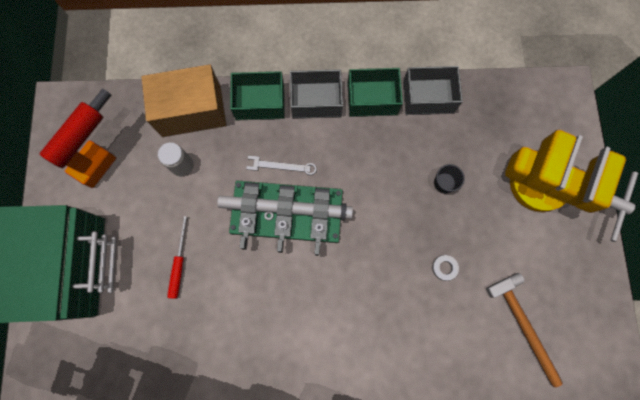

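View pics/side0.png

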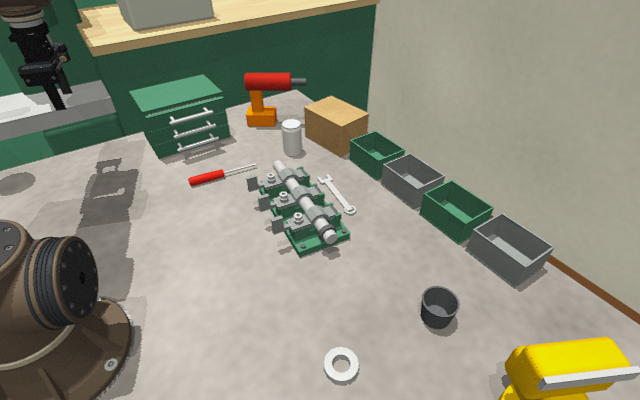

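The carrier is near the centre of the top view, with bolt heads at about (247,222), (282,225) and (319,228). The side view shows them at about (270,177), (284,196) and (298,217). I'll enlarge both to place the heads more precisely.

Run:
```python
import cv2, numpy as np
a=cv2.imread('pics/top0.png')[175:260,215:360]; b=cv2.imread('pics/side0.png')[155:255,240:355]
a=cv2.resize(a,None,fx=5,fy=5,interpolation=2)[:, :725]; b=cv2.resize(b,None,fx=5,fy=5,interpolation=2)
cv2.imwrite('pics/a.png',a); cv2.imwrite('pics/b.png',b)
```

```text
(no output)
```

View pics/a.png

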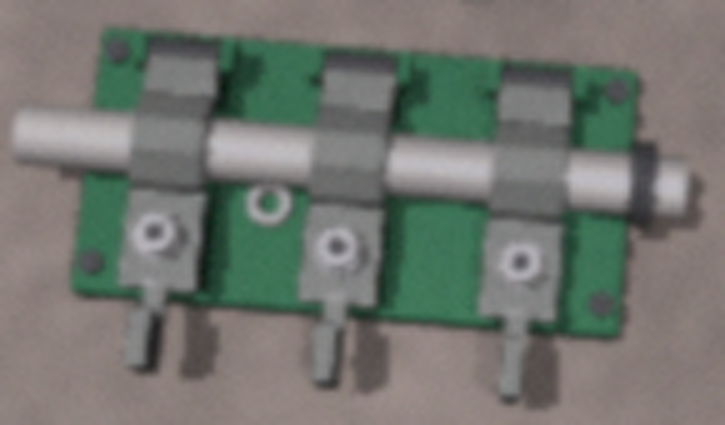

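View pics/b.png

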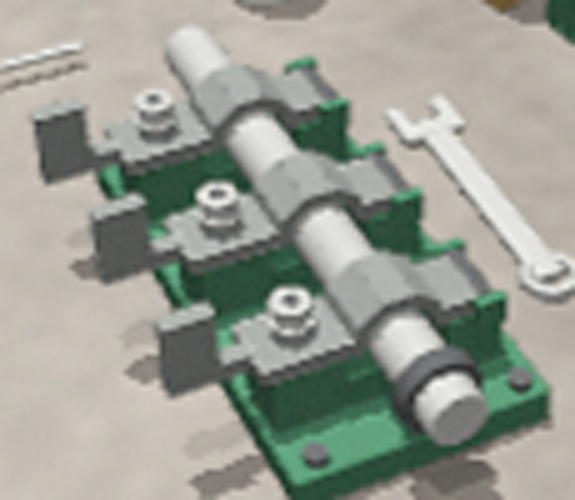

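```bash
cat > h.py <<'E'
from cell import arm
import numpy as np
from scipy.spatial.transform import Rotation as R
def ray(n,p,z):
    c=arm.calibration(n);K=np.array(c['intrinsics']);T=np.array(c['pose'])
    d=T[:3,:3]@np.linalg.solve(K,[p[0],p[1],1]);o=T[:3,3];return o+d*(z-o[2])/d[2]
def tool():
    s=arm.observe();q=s['eef_rot'];return s,np.array(s['position']),R.from_quat([q[1],q[2],q[3],q[0]]).as_matrix()
E
python3 - <<'E'
from h import *
t=[(154,232),(338,246),(520,262)];b=[(154,101),(218,193),(291,302)]
A=[ray('top',(u/5+215-.4,v/5+175-.4),.084) for u,v in t];B=[ray('side',(u/5+240-.4,v/5+155-.4),.084) for u,v in b]
print(np.round(A,4),np.round(B,4));M=(np.array(A)+B)/2
y=M[0]-M[2];y/=np.linalg.norm(y);print('yaw',np.degrees(np.arctan2(-y[0],y[1])))
s,p,r=tool();print(np.round(r,3),s['joint_pos'])
d=r.T@(M-p).T;print(np.round(d.T*1000,1)); print('turn',[np.degrees(np.arctan2(*(r.T@(k*y))[[0,1]]))*-1 for k in(1,-1)])
E
```

```text
[[0.5349 0.1721 0.084 ]
 [0.5255 0.0874 0.084 ]
 [0.5151 0.0039 0.084 ]] [[0.5349 0.1721 0.084 ]
 [0.5255 0.0891 0.084 ]
 [0.5147 0.0034 0.084 ]]
yaw -6.758771279162457
[[-0.966  0.258 -0.   ]
 [ 0.258  0.966 -0.001]
 [ 0.    -0.001 -1.   ]] [ 1.20441791e+00  4.91462291e-01  1.55938434e+00  1.41379892e-05
  1.09171247e+00 -1.05587313e-01]
[[-472.5 -320.5  130.4]
 [-485.  -403.9  130.5]
 [-496.7 -488.4  130.6]]
turn [np.float64(-8.183838822659627), np.float64(171.81616117734038)]
```

>>> {"method": "jog_arm", "body": {
  "rows": "0 -40 -27 0 -4; 0 -80 -54 0 -8.2; 0 -120 -81 0 -8.2; 0 -160 -108 0 -8.2; 0 -200 -136 0 -8.2; 0 -240 -163 0 -8.2; 0 -280 -190 0 -8.2; 0 -320 -217 0 -8.2; 0 -360 -244 0 -8.2; 0 -400 -271 10 -8.2; 0 -440 -298 35 -8.2; 0 -472.5 -320.5 60 -8.2"
}}

```text
t: 1.1
position: [0.4872, 0.2278, 0.185]
eef_rot: [0.001, 0.059, 0.998, 0.0]
contact_force: [0.3, 0.6, 0.5]
grip_width: 0.213
grasp_force: 0.0
```

>>> {"method": "jog_arm", "body": {
  "rows": "0 0 0 0 0; 0 0 0 0 0; 0 0 0 0 0; 0 0 0 0 0; 0 0 0 0 0; 0 0 0 0 0"
}}

```text
t: 1.6
position: [0.4852, 0.2305, 0.185]
eef_rot: [0.0, 0.058, 0.998, 0.0]
contact_force: [-0.3, -0.1, -0.6]
grip_width: 0.005
grasp_force: 0.0
```

```bash
cat > st.py <<'E'
from h import *
import sys
L=np.array([[.5349,.1721,.084],[.5255,.0882,.084],[.5149,.0037,.084]])
s,p,r=tool();print(round(s['t'],2),np.round(p,4),np.round(s['contact_force'],2),s['grip_width'],np.round(s['qvel'],3))
print(np.round((r.T@(L-p).T).T*1000,1),'turn',-np.degrees(np.arctan2(*(r.T@[.1177,.993,0])[[0,1]])))
E
python3 st.py
```

```text
1.6 [0.4852 0.2305 0.185 ] [-0.31 -0.13 -0.6 ] 0.004987060938606341 [-0.005  0.001 -0.     0.001 -0.    -0.003]
[[ -56.1  -52.3  101. ]
 [ -56.5 -136.7  101. ]
 [ -55.7 -221.9  100.9]] turn 0.11505483238773234
```

>>> {"method": "jog_arm", "body": {
  "rows": "0 -28 -26 15 0; 0 -56.1 -52.3 35 0; 0 -56.1 -52.3 65 0; 0 -56.1 -52.3 90 0; 0 -56.1 -52.3 93 0; 0 -56.1 -52.3 93 0; 0 -56.1 -52.3 93 0; 0 -56.1 -52.3 93 0"
}}

```text
t: 2.27
position: [0.5358, 0.1717, 0.0933]
eef_rot: [0.001, 0.058, 0.998, 0.0]
contact_force: [-0.7, 0.6, 1.8]
grip_width: 0.008
grasp_force: 0.0
```

```bash
python3 st.py; python3 -c "
from cell import arm;import cv2
f=arm.grab_frame('side')[110:230,220:370,::-1];cv2.imwrite('pics/c.png',cv2.resize(f,None,fx=5,fy=5,interpolation=2))"
```

```text
2.27 [0.5358 0.1717 0.0933] [-0.72  0.64  1.78] 0.007692124208185988 [-0.001 -0.005  0.004 -0.002 -0.006  0.001]
[[   1.     0.3    9.3]
 [   0.5  -84.2    9.2]
 [   1.2 -169.3    9.1]] turn 0.07156768713315431
```

View pics/c.png

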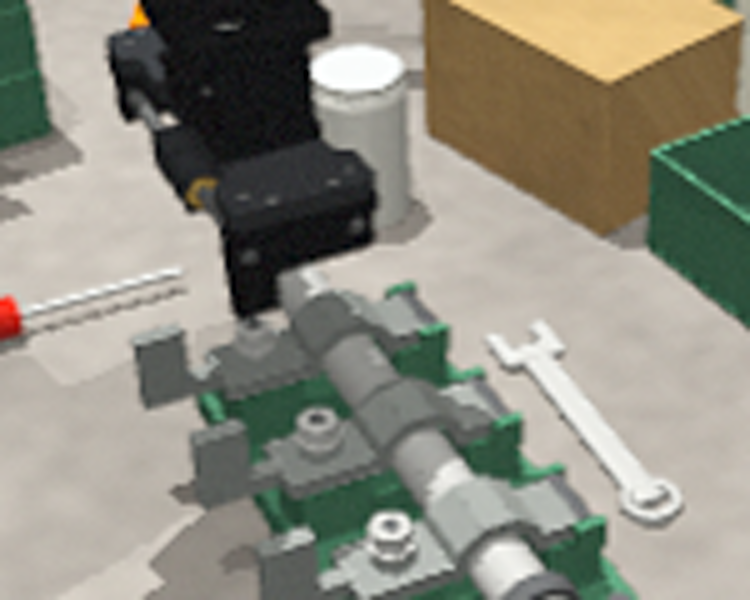

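The shut fingertips hang just above the left head, at about (250,320) in this crop, and are well aligned. I'll lower them gently.

>>> {"method": "jog_arm", "body": {
  "rows": "0 1 0 3 0; 0 1 0 6 0; 0 1 0 8 0; 0 1 0 9 0; 0 1 0 9.5 0; 0 1 0 10 0; 0 1 0 10 0; 0 1 0 10 0"
}}

```text
t: 2.98
position: [0.5344, 0.1713, 0.0835]
eef_rot: [0.001, 0.059, 0.998, 0.0]
contact_force: [-7.2, -0.7, 23.9]
grip_width: 0.006
grasp_force: 12.3
```

>>> {"method": "jog_arm", "body": {
  "rows": "0 0 0 -10 0; 0 0 0 -20 0; 0 0 -28 -20 0; 0 0 -56 -20 0; 0 0 -84.3 -15 0; 0 0 -84.3 -10 0; 0 0 -84.3 -6 0; 0 0 -84.3 -6 0; 0 0 -84.3 -6 0"
}}

```text
t: 3.73
position: [0.5245, 0.0882, 0.0875]
eef_rot: [-0.0, 0.059, 0.998, 0.0]
contact_force: [-0.5, 0.6, -1.1]
grip_width: 0.007
grasp_force: 0.0
```

```bash
python3 st.py
```

```text
3.73 [0.5245 0.0882 0.0875] [-0.47  0.6  -1.1 ] 0.006936357606963658 [ 0.007 -0.008 -0.002 -0.002 -0.    -0.003]
[[ -0.5  84.6   3.5]
 [ -1.    0.1   3.5]
 [ -0.4 -85.    3.5]] turn 0.051591351794799
```

>>> {"method": "jog_arm", "body": {
  "rows": "0 -1 0 2 0; 0 -1 0 3 0; 0 -1 0 3.4 0; 0 -1 0 3.7 0; 0 -1 0 3.9 0; 0 -1 0 3.9 0; 0 -1 0 3.9 0"
}}

```text
t: 4.32
position: [0.5254, 0.0874, 0.0837]
eef_rot: [0.0, 0.059, 0.998, 0.0]
contact_force: [0.3, 1.2, 2.0]
grip_width: 0.006
grasp_force: 0.8
```

>>> {"method": "jog_arm", "body": {
  "rows": "0 0 0 0.15 0; 0 0 0 0.3 0; 0 0 0 0.3 0; 0 0 0 0.3 0"
}}

```text
t: 4.65
position: [0.5254, 0.0873, 0.0834]
eef_rot: [0.0, 0.059, 0.998, 0.0]
contact_force: [0.1, 2.2, 1.4]
grip_width: 0.001
grasp_force: 0.9
```

>>> {"method": "jog_arm", "body": {
  "rows": "0 0 0 0.3 0; 0 0 0 0.6 0; 0 0 0 0.6 0; 0 0 0 0.6 0"
}}

```text
t: 4.98
position: [0.5254, 0.0873, 0.0827]
eef_rot: [0.0, 0.059, 0.998, 0.0]
contact_force: [0.4, 0.5, 0.9]
grip_width: 0.006
grasp_force: 0.5
```

The head gives way at about 1–2 N, so the middle bolt appears to be the stripped one. I'll push it to its stop.

>>> {"method": "jog_arm", "body": {
  "rows": "0 0 0 1 0; 0 0 0 2 0; 0 0 0 3 0; 0 0 0 4 0; 0 0 0 4.5 0; 0 0 0 4.7 0; 0 0 0 4.9 0; 0 0 0 4.9 0; 0 0 0 4.9 0"
}}

```text
t: 5.73
position: [0.5254, 0.0873, 0.0782]
eef_rot: [0.0, 0.059, 0.998, 0.0]
contact_force: [-0.7, 0.9, 7.4]
grip_width: 0.002
grasp_force: 3.6
```

The middle bolt sank about 5.6 mm and then held firm at 7 N. Next is the right bolt, which still has to be tapped.

>>> {"method": "jog_arm", "body": {
  "rows": "0 0 0 -15 0; 0 0 0 -25 0; 0 0.3 -28 -25 0; 0 0.6 -57 -25 0; 0 0.6 -84.6 -20 0; 0 0.6 -84.6 -14 0; 0 0.6 -84.6 -9 0; 0 0.6 -84.6 -9 0; 0 0.6 -84.6 -9 0"
}}

```text
t: 6.48
position: [0.5148, 0.0041, 0.0866]
eef_rot: [-0.0, 0.058, 0.998, 0.0]
contact_force: [-0.6, 0.4, 0.7]
grip_width: 0.009
grasp_force: 0.0
```

```bash
python3 st.py
```

```text
6.48 [0.5148 0.0041 0.0866] [-0.59  0.39  0.75] 0.009196858572900668 [ 0.009 -0.006 -0.007 -0.001  0.004 -0.003]
[[ -0.4 169.2   2.7]
 [ -0.8  84.8   2.7]
 [ -0.2  -0.4   2.6]] turn 0.059605319634515264
```

>>> {"method": "jog_arm", "body": {
  "rows": "0 0 0 2 0; 0 0 0 2.7 0; 0 0 0 3 0; 0 0 0 3.2 0; 0 0 0 3.2 0; 0 0 0 3.2 0"
}}

```text
t: 6.98
position: [0.515, 0.0038, 0.0839]
eef_rot: [0.0, 0.059, 0.998, 0.0]
contact_force: [-0.0, 4.0, 5.5]
grip_width: 0.007
grasp_force: 2.5
```

>>> {"method": "jog_arm", "body": {
  "rows": "0 0 0 0.2 0; 0 0 0 0.2 0; 0 0 0 0.2 0; 0 0 0 0.2 0"
}}

```text
t: 7.32
position: [0.515, 0.0037, 0.0839]
eef_rot: [0.0, 0.059, 0.998, 0.0]
contact_force: [-0.4, 5.4, 7.6]
grip_width: 0.004
grasp_force: 3.7
```

The right bolt is sound: it did not yield at 7.6 N. I'll go to the middle tab with the fingers part open.

>>> {"method": "jog_arm", "body": {
  "rows": "0 0 0 -15 0; 0 5 0 -40 0; 25 20 28 -45 0; 45 35 57 -45 0; 45 50 84.6 -45 0; 45 50 84.6 -45 0; 45 50 84.6 -30 0; 45 50 84.6 -30 0; 45 50 84.6 -30 0; 45 50 84.6 -30 0"
}}

```text
t: 8.15
position: [0.4754, 0.0928, 0.1136]
eef_rot: [-0.0, 0.059, 0.998, -0.0]
contact_force: [0.4, -0.2, -0.3]
grip_width: 0.459
grasp_force: 0.0
```

```bash
python3 st.py; python3 -c "
from cell import arm;import cv2
f=arm.grab_frame('side')[110:230,220:370,::-1];cv2.imwrite('pics/d.png',cv2.resize(f,None,fx=5,fy=5,interpolation=2))"
```

```text
8.15 [0.4754 0.0928 0.1136] [ 0.37 -0.16 -0.26] 0.4588106911715008 [-0.002 -0.005 -0.003  0.002 -0.002  0.001]
[[-49.8  85.8  29.6]
 [-50.3   1.3  29.6]
 [-49.8 -83.8  29.6]] turn -0.012061839604349324
```

View pics/d.png

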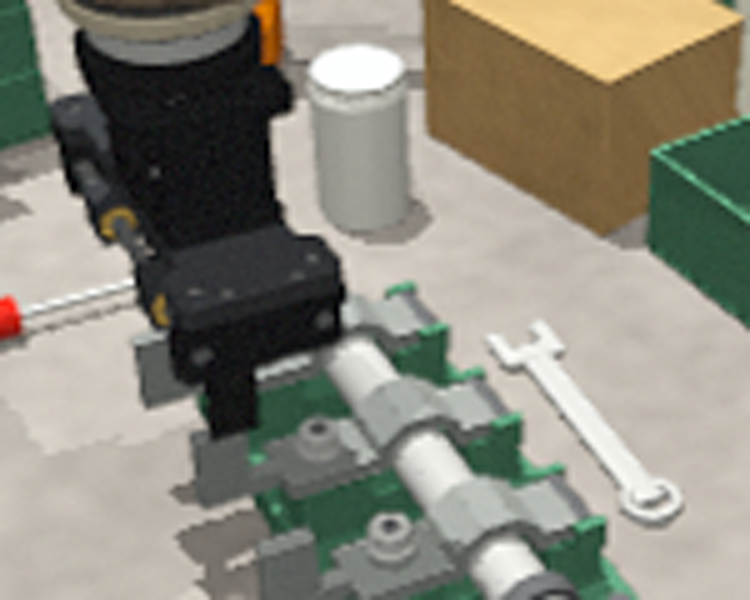

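The picture shows the middle head clearly lower, at about (318,440), and the open fingers just above the middle tab, at about (225,450). I'll go down and grip it.

>>> {"method": "jog_arm", "body": {
  "rows": "45 0 1 15 0; 45 0 1 30 0; 45 0 1 42 0; 45 0 1 48 0; 45 0 1 48 0; 45 0 1 48 0"
}}

```text
t: 8.7
position: [0.4754, 0.0941, 0.0657]
eef_rot: [-0.0, 0.059, 0.998, 0.0]
contact_force: [-0.3, -0.4, 0.9]
grip_width: 0.471
grasp_force: 0.0
```

>>> {"method": "jog_arm", "body": {
  "rows": "0 0 0 0 0; 0 0 0 0 0; 0 0 0 0 0; 0 0 0 0 0; 0 0 0 0 0; 0 0 0 0 0; 0 0 0 0 0; 0 0 0 0 0",
  "squeeze": 12
}}

```text
t: 9.37
position: [0.4754, 0.0948, 0.0656]
eef_rot: [0.0, 0.059, 0.998, 0.0]
contact_force: [-0.2, 6.1, 1.5]
grip_width: 0.105
grasp_force: 12.0
```

```bash
python3 st.py; python3 -c "
import numpy as np
for d in range(0,49,6):
  a=np.radians(d);c,s=np.cos(a),np.sin(a)
  X=-142*c+26*s; Z=142*s+26*c  # tab rises
  print(d,'dx_tool',round(-(X+142),1),'dz_tool',round(-(Z-26),1))"
```

```text
9.37 [0.4754 0.0948 0.0656] [-0.23  6.09  1.53] 0.10547222262585162 [-0.001  0.     0.001 -0.001  0.    -0.001]
[[-50.1  83.7 -18.3]
 [-50.6  -0.7 -18.4]
 [-50.  -85.8 -18.5]] turn 0.005984706494555822
0 dx_tool -0.0 dz_tool -0.0
6 dx_tool -3.5 dz_tool -14.7
12 dx_tool -8.5 dz_tool -29.0
18 dx_tool -15.0 dz_tool -42.6
24 dx_tool -22.9 dz_tool -55.5
30 dx_tool -32.0 dz_tool -67.5
36 dx_tool -42.4 dz_tool -78.5
42 dx_tool -53.9 dz_tool -88.3
48 dx_tool -66.3 dz_tool -96.9
```

The tab is gripped (opening 10 mm). I'll lift it along the arc.

>>> {"method": "jog_arm", "body": {
  "rows": "0 0 0.5 0 0; 0 -1 0.5 -5 0; 0 -2.2 0.5 -10 0; 0 -3.5 0.5 -14.7 0; 0 -5 0.5 -19.5 0; 0 -6.7 0.5 -24.3 0; 0 -8.5 0.5 -29 0; 0 -10.5 0.5 -33.6 0; 0 -12.7 0.5 -38.1 0; 0 -15 0.5 -42.6 0; 0 -15 0.5 -42.6 0; 0 -15 0.5 -42.6 0"
}}

```text
t: 10.37
position: [0.4904, 0.0931, 0.1085]
eef_rot: [0.0, 0.059, 0.998, 0.0]
contact_force: [0.0, 5.9, 0.4]
grip_width: 0.108
grasp_force: 12.0
```

>>> {"method": "jog_arm", "body": {
  "rows": "0 -2.5 0 -4.4 0; 0 -5.1 0 -8.7 0; 0 -7.9 0 -12.9 0; 0 -10.8 0 -17 0; 0 -13.8 0 -21 0; 0 -17 0 -24.9 0; 0 -20.3 0 -28.7 0; 0 -23.8 0 -32.4 0; 0 -27.4 0 -35.9 0; 0 -31.1 0 -39.3 0; 0 -35 0 -42.6 0; 0 -38.9 0 -45.7 0"
}}

```text
t: 11.37
position: [0.5285, 0.0886, 0.1537]
eef_rot: [-0.001, 0.059, 0.998, 0.0]
contact_force: [-1.1, 4.6, -4.0]
grip_width: 0.104
grasp_force: 12.0
```

>>> {"method": "jog_arm", "body": {
  "rows": "0 -2 0 -1.5 0; 0 -4 0 -3 0; 0 -6 0 -4.4 0; 0 -6 0 -4.4 0; 0 -6 0 -4.4 0; 0 -6 0 -4.4 0; 0 -6 0 -4.4 0; 0 -6 0 -4.4 0"
}}

```text
t: 12.03
position: [0.5346, 0.0878, 0.1581]
eef_rot: [-0.0, 0.059, 0.998, 0.0]
contact_force: [-0.3, 5.0, -0.5]
grip_width: 0.107
grasp_force: 12.0
```

```bash
python3 st.py; python3 -c "
from cell import arm;import cv2
f=arm.grab_frame('side')[100:260,220:370,::-1];cv2.imwrite('pics/e.png',cv2.resize(f,None,fx=3.7,fy=3.7,interpolation=2))"
```

```text
12.03 [0.5346 0.0878 0.1581] [-0.31  5.03 -0.52] 0.10704824116598123 [-0.001  0.002 -0.     0.    -0.001  0.   ]
[[  9.6  83.7  74.1]
 [  9.   -0.7  74.1]
 [  9.6 -85.9  74.1]] turn 0.014191726263877047
```

View pics/e.png

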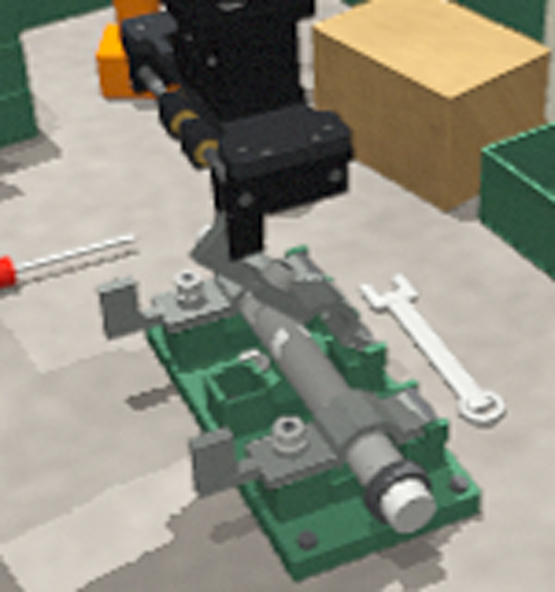

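The middle cap stands about 45° open in the fingers, with its seat visible at about (240,380). The left and right caps are shut and the nut is still in place.

```bash
python3 -c "
from cell import arm
print(arm.job_done())"
```

```text
the job is handed in; nothing more can be done
None
```

The middle bolt was the stripped one: all three were tapped left to right, and I handed in with the middle cap held about 45° open and the other two shut; the left tap reached about 24 N, over the advised 15 N, and the hand-in returned no verdict.

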